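# Post the slim carton through the sprung flap of the returns bin

## Robot

A 6-joint arm with a two-finger parallel gripper is mounted at the origin on the work surface. World frame = base frame: x ahead of the robot, y to its left, z up, the work surface at z = 0. Lengths are in m, angles in rad, forces in N, time in s.
With the tool pointing down it reaches from about 0.35 to 0.775 m from the base axis. Payload 7.3 kg.
Tool frame: the origin (TCP) lies on the centre line of the jaws, within the pads' length; the fingertips stand 17 mm ahead of it and the grasp point (between the pads) lies 2 mm behind it (robot.tip_extent is the distance from the TCP to the fingertips, in m); z points along the fingers, y is the line along which they close (so a half turn about z gives the same grasp; the last joint's range is limited). The gripper opens to 92 mm and grips with 3 to 60 N. Pads are 19 mm wide; open, the fingers measure 130 mm over their backs; the gripper's body (75 mm by 190 mm) begins 47 mm behind the grasp point.
Start: joints at [1.112, 0.342, 1.524, -0, 1.275, -0.146], TCP at [0.162, 0.5, 0.244] pointing down, gripper open.
Joint ranges: [-2.53, 2.53], [-0.77, 2.02], [0.04, 2.7], [-1, 4.14], [0.28, 2.66], [-3.11, 3.11]. Speed limits (rad/s): [2.57, 2.57, 3.14, 3.14, 3.14, 3.14].

## Interface

Orientations are given as [roll, pitch, yaw] about the fixed x, y, z axes, in that order (R = Rz(yaw) Ry(pitch) Rx(roll)).
In Python, from cell import robot gives the robot as it stands.
- The arm moves only by the tool step_arm, never from a script. Its argument "motion" is a list of rows, each a list of 2 entries, a list of its own where there are three numbers: the shift along the tool's x, y, z in units of 60 mm (1.0 is 60 mm), then the turn about the tool's z in rad. In form: [[[x, y, z], spin], ...]. A call has 1 to 10 rows; each row is the pose to reach, as a shift and turn from the pose commanded when the call began, along the tool's axes at that moment; what a row does not reach only later rows make up. A row lasts 1/8 s, in which the tool goes at most 62.5 mm and 10.7 degrees, less where a joint would pass 70% of its speed; a pose out of reach is approached as far as the arm can. A call with a gripper value outside its range is refused whole. "hand" is the closure in counts, from 0 (fully open) to 255 (shut), set as the call begins (left out, the last holds). The fingers move at their own pace and stop on an object; "squeeze" is the grip in N (left out, the last holds). Time passes only in rows, so rows that repeat a pose let the fingers close. It gives the time, the measured TCP pose, the force, the opening and the grip force at its end, in the units of the state.
- robot.observe(): the state, without advancing time (a new reading comes with each control period).
- robot.read_camera(name): name is "side" or "top" or "wrist"; returns a dict with "pixels" (420x560x3 uint8, red, green, blue), "intrinsics" (3x3 intrinsics, pixels), "k1" (the pictures are not rectified: a ray, as slopes to the right and down, at radius r is drawn at 1 + k1 r^2 times it, then the intrinsics apply), "xyz" and "rotation" of the camera in the world; the wrist camera has in their place "T_tool_cam" (4x4, takes a point from camera to tool coordinates, whose origin is the TCP and whose axes are the flange's). Camera axes: x right, y up, looking along -z (the intrinsics and any distortion apply to the point x, -y, -z); pixel columns grow to the right and rows downward; lengths in m; the calibration is good to about 2 mm. A picture is of the moment at which its call begins: read the wrist's pose just before it. There is no depth.
- robot.hand_in(): hands the job in; it is judged then, once.
The state is a dict: "time": time; "qpos": joint angles; "qvel": joint speeds; "joint_efforts": joint torques, N m; "tool_pos": TCP position; "tool_rot": TCP orientation; "contact_force": force on the tool from outside, world axes, zero at the start; "torque": the same for the moment, N m; "opening": finger opening in m; "grip_force": force on a finger pad.
Only numpy, scipy, OpenCV 4.12 (cv2) and the standard library are available. Lean on these libraries where they do the work, as an engineer would, in place of code of your own. Each camera call takes 0.05 s, during which the arm holds its last target. There are 200 camera calls.

## Task

Return the tall slim white carton, the one standing on end on the bench, to the blue steel returns bin: push the sprung flap in the bin's top down with the carton, and reach in so that the flap stays held open until the carton is well past it. Then let go so that it drops inside, and take the hand out so that the flap springs shut.

Things in the scene. Friction and masses are not known exactly. Their poses are not given: they have to be found in the camera images.
- carton_mid (a point): Centre (half-way up, 45 mm above the bench) of the slim white carton to be returned: 36 mm along x, 50 mm along y, 90 mm tall, about 0.12 kg, standing on end, plain green labels on the two faces across x. Grip it across x near the top. The other cartons are lower and broader.
- mouth (a point): Centre of the mouth in the flat top of the blue bin, at the top face, 200 mm above the bench. Bin: fixed, 180 (x) by 160 (y) by 200 mm, sheet 4 mm; mouth: 120 (x) by 110 mm (y), shut by one flap hinged along its +x edge. x, y lie along the bin's sides, z is up. Inside it is empty.
- flap (a joint): Flap angle, rad: 0 shut and level, 1.45 stop. 116 mm from hinge (+x edge of mouth) to free edge (-x), which swings down into the bin; top 4 mm below the bin's. Spring: 3 N at mid-flap starts it, up to 6 N wide open; it bears the carton's weight and pushes back up a carton let go too high: let go with fingertips about 50 mm, carton's foot 100 mm, below the bin's top.
There are look-alikes about, which are no part of the job. Leave any green look-alike of the part that bears mouth alone.

How it is judged:
By the outcome, as a careful person would: the job done as asked, in the order asked, and still so for the second after the job is handed in, with the robot touching nothing.
It also fails if it takes over 42 s, if anything falls off the work surface, if the arm or the gripper's body presses on something with over 40 N, if the wrist force passes 120 N, or if a joint passes its speed limit or range.

## Working session

There is one attempt and no reset: what is moved stays moved. The work goes in short steps, Python scripts to look and compute and a tool call to move; the robot and the scene stay as the last step left them, time stands still between calls to the robot, and variables do not carry over. Pictures are saved under pics/ and viewed, at most 10 in all, crops included, and the job is handed in when it is done.

Besides the shell and the picture viewer there is one more tool, called after "Request:" by a JSON object that holds its "api" and its "payload", one argument or row to a line. step_arm: Moves the arm, as the interface text tells. Its arguments: {"type":"object","properties":{"motion":{"type":"array"},"hand":{"type":"number"},"squeeze":{"type":"number"}},"required":["motion"]}

```bash
mkdir -p pics
cat > h.py <<'E'
import numpy as np, cv2
from cell import robot
def save(name,fn):
    s=robot.observe(); c=robot.read_camera(name)
    cv2.imwrite(fn,cv2.cvtColor(c["pixels"],cv2.COLOR_RGB2BGR)); 
    import pickle; pickle.dump((s,c),open(fn+'.pkl','wb')); return s,c
def load(fn):
    import pickle; return pickle.load(open(fn+'.pkl','rb'))
def ray(s,c,u,v):
    K=np.array(c["intrinsics"]); p=np.array([(u-K[0,2])/K[0,0],(v-K[1,2])/K[1,1]])
    q=p.copy()
    for _ in range(20): q=p/(1+c["k1"]*(q@q))
    d=np.array([q[0],-q[1],-1.])
    if "T_tool_cam" in c:
        from scipy.spatial.transform import Rotation as R
        T=np.array(c["T_tool_cam"]); Rt=R.from_euler('xyz',s["tool_rot"]).as_matrix()
        return np.array(s["tool_pos"])+Rt@T[:3,3], Rt@T[:3,:3]@d
    return np.array(c["xyz"]),np.array(c["rotation"]).reshape(3,3)@d
def onz(s,c,u,v,z):
    o,d=ray(s,c,u,v); return o+d*(z-o[2])/d[2]
E
python3 - <<'E'
from h import *
for n in("top","side"):
    s,c=save(n,f"pics/{n}0.png"); print(n,c["xyz"],c["k1"],np.round(c["rotation"],3).tolist())
print(s)
a=cv2.imread("pics/top0.png")
E
```

```text
top [3.62097429e-01 8.77374460e-04 1.44112283e+00] -0.13657368778014714 [0.111, -0.001, -1.552]
side [0.49332853 0.2637988  0.98929891] -0.019993421188508206 [0.329, 0.002, -3.097]
{'time': 0.05, 'qpos': array([ 1.11203568e+00,  3.42712849e-01,  1.52502466e+00,  1.82933863e-05,
        1.27539844e+00, -1.46048903e-01]), 'qvel': array([-4.23728962e-04,  2.92417767e-05, -2.09827590e-04,  1.81385947e-03,
       -4.03635240e-04, -7.11125477e-04]), 'joint_efforts': array([ 1.86776371e-03, -4.32426989e+01, -2.44992828e+01,  7.21517368e-02,
        5.24059951e-02, -5.13154293e-05]), 'tool_pos': array([0.16133713, 0.49919122, 0.2430474 ]), 'tool_rot': array([-3.14006833e+00, -2.41902804e-04,  2.82887538e+00]), 'contact_force': array([ 0.34942215, -0.66314523, -0.32824744]), 'torque': array([ 0.0085801 , -0.04231464,  0.0230681 ]), 'grip_force': 0.0, 'opening': 0.09209500750076023}
```

View pics/top0.png

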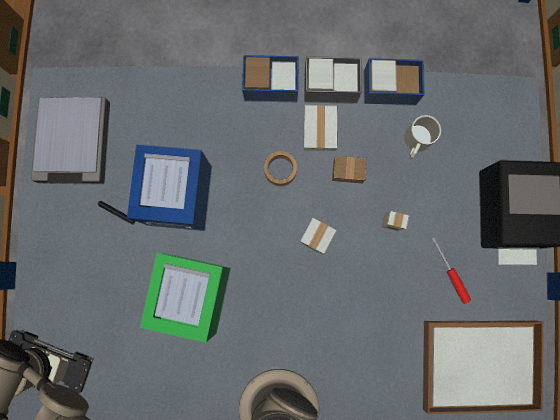

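View pics/side0.png

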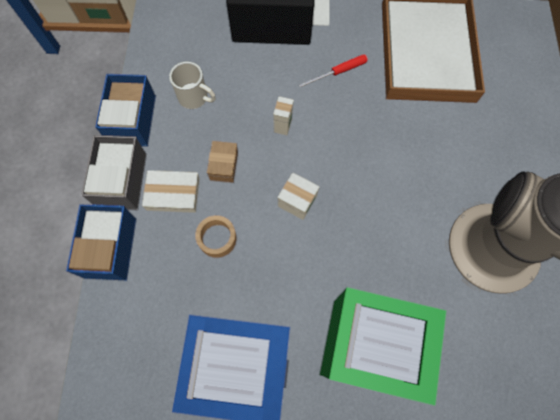

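The top view shows carton candidates at (397,220), which is small-topped and tall; (319,235), low and broad; (320,127), flat; and (349,169), brown. The bins are blue at (167,183) and green at (182,295), and the green one is to be left alone. By the description I choose the carton at (397,220), seen at (284,115) in the side view. Next I measure it and check it in one crop.

```bash
sed -i 's/    return np.array(c\["xyz"\]),.*/    from scipy.spatial.transform import Rotation as R\n    return np.array(c["xyz"]),R.from_euler("xyz",c["rotation"]).as_matrix()@d/' h.py
python3 - <<'E'
from h import *
def quad(m,s,c,z,nm):
    m=cv2.morphologyEx(m.astype(np.uint8)*255,cv2.MORPH_OPEN,np.ones((3,3)))
    cs=cv2.findContours(m,cv2.RETR_EXTERNAL,cv2.CHAIN_APPROX_NONE)[0]
    for k in sorted(cs,key=cv2.contourArea)[-3:]:
        r=cv2.minAreaRect(k)
        if r[1][0]*r[1][1]<60: continue
        P=np.array([onz(s,c,u,v,z)[:2] for u,v in k[:,0]],np.float32)*1000
        print(nm,np.round(r[0]),"world",np.round(cv2.minAreaRect(P)[0]),np.round(cv2.minAreaRect(P)[1]),round(cv2.minAreaRect(P)[2],1))
for n in("top","side"):
    s,c=load(f"pics/{n}0.png"); a=c["pixels"].astype(int); r,g,b=a[...,0],a[...,1],a[...,2]
    blue=(b>r+60)&(b>g+30)
    quad(blue,s,c,.2,n+" blue")
    hsv=cv2.cvtColor(c["pixels"],cv2.COLOR_RGB2HSV)
    x0,y0,x1,y1=((380,205,412,234) if n=="top" else (265,90,300,140))
    crop=c["pixels"][y0-10:y1+10,x0-10:x1+10]
    cv2.imwrite(f"pics/c_{n}.png",cv2.cvtColor(cv2.resize(crop,None,fx=7,fy=7,interpolation=cv2.INTER_CUBIC),cv2.COLOR_RGB2BGR))
a=cv2.imread("pics/c_top.png");b=cv2.imread("pics/c_side.png");H=max(a.shape[0],b.shape[0])
f=lambda i:cv2.copyMakeBorder(i,0,H-i.shape[0],0,0,cv2.BORDER_CONSTANT)
cv2.imwrite("pics/crop.png",np.hstack([f(a),f(b)])); print(a.shape,b.shape)
E
```

```text
top blue [164. 184.] world [570. 285.] [160. 180.] 86.0
side blue [231. 370.] world [572. 285.] [159. 180.] 85.8
(343, 364, 3) (490, 385, 3)
```

View pics/crop.png

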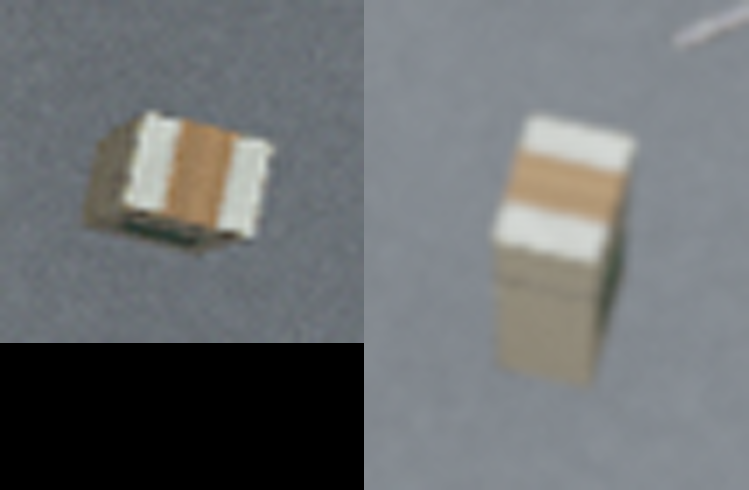

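The crop confirms the choice: a tall slim box with a green label on its −x face. Next I measure the carton and the mouth.

Run:
```python
from h import *
for n,off,cr in(("top",(370,195),[(150,113),(272,147),(250,238),(125,207)]),("side",(255,80),[(530-364,114),(637-364,137),(602-364,262),(493-364,240)])):
    s,c=load(f"pics/{n}0.png")
    P=np.array([onz(s,c,off[0]+u/7-.5,off[1]+v/7-.5,.09)[:2]*1000 for u,v in cr]); print(n,"carton",np.round(P.mean(0)))
    E=np.diff(np.vstack([P,P[:1]]),axis=0); print(np.round(np.hypot(*E.T)),np.round(np.degrees(np.arctan2(E[:,1],E[:,0]))))
    a=c["pixels"].astype(int); sat=a.max(2)-a.min(2)
    m=((a.max(2)>120)&(sat<50)).astype(np.uint8)*255
    k=max([k for k in cv2.findContours(m,cv2.RETR_EXTERNAL,cv2.CHAIN_APPROX_NONE)[0] if cv2.pointPolygonTest(k,(168.,185.) if n=="top" else (231.,370.),False)>=0],key=cv2.contourArea)
    P=np.array([onz(s,c,float(u),float(v),.198)[:2]*1000 for u,v in k[:,0]],np.float32); print("mouth",cv2.minAreaRect(P))
```

```text
top carton [ 505. -301.]
[47. 35. 48. 36.] [-104.  166.   77.  -15.]
mouth ((577.5974731445312, 285.80810546875), (111.27875518798828, 126.86402130126953), 85.89552307128906)
side carton [ 507. -301.]
[38. 50. 38. 51.] [ 168.   78.  -11. -102.]
mouth ((579.1328735351562, 284.37591552734375), (112.2957992553711, 127.75691223144531), 85.78884887695312)
```

The carton is at (0.506, −0.301) with yaw about −13°, and the mouth is near (0.574, 0.285) with yaw −4°. I move toward the carton in two legs, raised to clear the green bin.

Request:
{"api": "step_arm", "payload": {
  "motion": [
    [[-0.3,-0.2,-0.5],0.08],
    [[-1.0,-0.6,-1.0],0.23],
    [[-1.7,-1.1,-1.0],0.38],
    [[-2.5,-1.6,-1.0],0.54],
    [[-3.2,-2.0,-1.0],0.7],
    [[-4.0,-2.5,-1.0],0.86],
    [[-4.8,-3.0,-1.0],1.02],
    [[-5.5,-3.5,-1.0],1.18],
    [[-6.1,-3.9,-1.0],1.34],
    [[-6.4,-4.1,-1.0],1.485]
  ],
  "hand": 0,
  "squeeze": 25
}}

```text
time: 1.35
tool_pos: [0.4522, 0.1454, 0.3032]
tool_rot: [-3.141, 0.0, 1.337]
contact_force: [0.1, 0.7, -0.0]
opening: 0.0918
grip_force: 0.0
```

Request:
{"api": "step_arm", "payload": {
  "motion": [
    [[-0.4,0.1,0.0],0],
    [[-1.1,0.4,0.0],0],
    [[-1.9,0.7,0.0],0],
    [[-2.8,1.0,0.2],0],
    [[-3.7,1.3,0.5],0],
    [[-4.6,1.6,0.8],0],
    [[-5.4,1.9,1.1],0],
    [[-6.2,2.2,1.4],0],
    [[-6.8,2.5,1.6],0],
    [[-7.0,2.6,1.7],0]
  ]
}}

```text
time: 2.6
tool_pos: [0.5083, -0.2988, 0.2001]
tool_rot: [-3.14, -0.001, 1.342]
contact_force: [-0.3, 1.2, 0.3]
opening: 0.0918
grip_force: 0.0
```

Request:
{"api": "step_arm", "payload": {
  "motion": [
    [[0,0,0],0],
    [[0,0,0],0]
  ]
}}

```text
time: 2.85
tool_pos: [0.5088, -0.2956, 0.2022]
tool_rot: [3.141, -0.0, 1.345]
contact_force: [0.9, -0.3, 0.1]
opening: 0.0918
grip_force: 0.0
```

Run:
```python
from h import *
s,c=save("wrist","pics/w1.png"); print(s["tool_pos"],s["tool_rot"],s["contact_force"])
```

```text
[ 0.50876572 -0.29564019  0.20222186] [ 3.14142642e+00 -4.09268152e-04  1.34493147e+00] [ 0.91652035 -0.25812736  0.08280848]
```

View pics/w1.png

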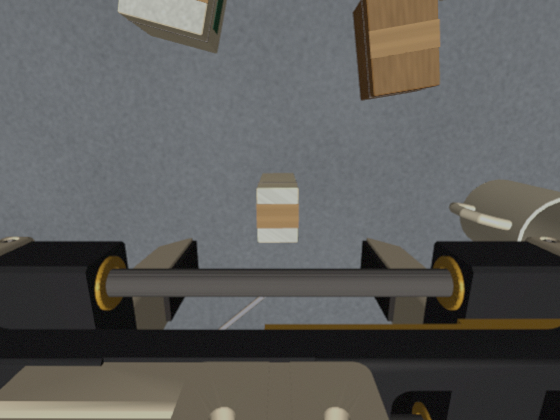

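The wrist view shows the carton's top squarely aligned between the fingers, with corners near (257,188), (298,187), (299,242) and (257,242).

Run:
```python
from h import *
from scipy.spatial.transform import Rotation as R
s,c=load("pics/w1.png")
a=c["pixels"].astype(int)
m=((a[...,0]>130)&(a[...,0]>a[...,2]+4)).astype(np.uint8)*255; m[:165]=0;m[255:]=0;m[:,:235]=0;m[:,320:]=0
k=max(cv2.findContours(m,0,1)[0],key=cv2.contourArea); print(cv2.boundingRect(k))
P=np.array([onz(s,c,u,v,.09) for u,v in [(257,188),(298.5,187),(299,242),(257,242)]])
print(np.round(P*1000),P.mean(0)); T=R.from_euler('xyz',s["tool_rot"]).as_matrix()
print("tool mm",(T.T@(P.mean(0)-s["tool_pos"])*1000).round(1), (T.T@(P-s["tool_pos"]).T).T.round(3))
```

```text
(256, 187, 43, 56)
[[ 496. -272.   90.]
 [ 530. -279.   90.]
 [ 520. -327.   90.]
 [ 484. -319.   90.]] [ 0.50736567 -0.29909507  0.09      ]
tool mm [ -3.7  -0.6 112.2] [[ 0.02  -0.018  0.112]
 [ 0.021  0.017  0.112]
 [-0.028  0.018  0.112]
 [-0.028 -0.019  0.112]]
```

Request:
{"api": "step_arm", "payload": {
  "motion": [
    [[-0.06,0,0.3],0],
    [[-0.06,0,0.7],0],
    [[-0.06,0,1.1],0],
    [[-0.06,0,1.5],0],
    [[-0.06,0,1.8],0],
    [[-0.06,0,2.05],0],
    [[-0.06,0,2.2],0],
    [[-0.06,0,2.25],0],
    [[-0.06,0,2.25],0]
  ]
}}

```text
time: 4.03
tool_pos: [0.5081, -0.3006, 0.067]
tool_rot: [3.141, 0.0, 1.344]
contact_force: [-0.1, 0.5, 0.0]
opening: 0.0917
grip_force: 0.0
```

Request:
{"api": "step_arm", "payload": {
  "motion": [
    [[0,0,0],0],
    [[0,0,0],0],
    [[0,0,0],0],
    [[0,0,0],0],
    [[0,0,0],0],
    [[0,0,0],0],
    [[0,0,0],0],
    [[0,0,0],0]
  ],
  "hand": 200,
  "squeeze": 25
}}

```text
time: 5.03
tool_pos: [0.5078, -0.3005, 0.0667]
tool_rot: [-3.141, -0.0, 1.344]
contact_force: [-1.2, -0.8, -0.3]
opening: 0.0359
grip_force: 25.0
```

Request:
{"api": "step_arm", "payload": {
  "motion": [
    [[0,0,-0.2],0],
    [[0,0,-0.6],0],
    [[0,0,-1.1],0],
    [[0,0,-1.7],0],
    [[0,0,-2.3],0],
    [[0,0,-2.9],0],
    [[0,0,-3.5],0],
    [[0,0,-4.0],0],
    [[0,0,-4.3],0],
    [[0,0,-4.4],0]
  ]
}}

```text
time: 6.28
tool_pos: [0.508, -0.3006, 0.3325]
tool_rot: [3.139, 0.001, 1.344]
contact_force: [-0.9, 0.7, -1.0]
opening: 0.0355
grip_force: 25.0
```

Request:
{"api": "step_arm", "payload": {
  "motion": [
    [[0.4,0.0,0],-0.01],
    [[1.2,-0.1,0],-0.03],
    [[2.1,-0.2,0],-0.05],
    [[3.0,-0.3,0],-0.07],
    [[3.9,-0.4,0],-0.09],
    [[4.8,-0.5,0],-0.11],
    [[5.7,-0.6,0],-0.13],
    [[6.6,-0.7,0],-0.14],
    [[7.5,-0.8,0],-0.155],
    [[8.2,-0.9,0],-0.155]
  ]
}}

```text
time: 7.52
tool_pos: [0.5655, 0.1932, 0.33]
tool_rot: [-3.14, 0.0, 1.5]
contact_force: [0.1, -1.0, -1.5]
opening: 0.036
grip_force: 25.0
```

Request:
{"api": "step_arm", "payload": {
  "motion": [
    [[0,0,0],0],
    [[0,0,0],0],
    [[0,0,0],0]
  ]
}}

```text
time: 7.9
tool_pos: [0.566, 0.1897, 0.3307]
tool_rot: [-3.141, 0.0, 1.497]
contact_force: [0.3, 0.7, -1.6]
opening: 0.0359
grip_force: 25.0
```

Run:
```python
from h import *
s,c=save("wrist","pics/w2.png"); print(s["tool_pos"],s["tool_rot"],s["contact_force"])
```

```text
[0.5659978  0.18972496 0.33069349] [-3.14134684e+00  3.07664143e-04  1.49720526e+00] [ 0.32722862  0.72649514 -1.55345595]
```

View pics/w2.png

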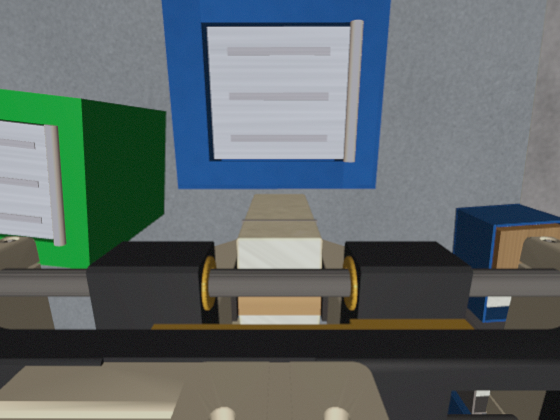

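The view shows the blue bin square to the tool. The mouth spans about columns 208–351 and rows 25–161, with the hinge strip on the right at about column 353. The near rim is at row 188.

Run:
```python
from h import *
from scipy.spatial.transform import Rotation as R
s,c=load("pics/w2.png"); T=R.from_euler('xyz',s["tool_rot"]).as_matrix()
for n,u,v in [("mouth nl",209,161),("mouth nr",349,162),("mouth fl",207,28),("mouth fr",351,22),("bin nl",178,188.5),("bin nr",378,188.5),("strip r near",356,162)]:
    p=onz(s,c,u,v,.2); print(n,(p*1000).round(),(T.T@(p-s["tool_pos"])*1000).round(1))
```

```text
mouth nl [507. 235. 200.] [ 41.2 -61.9 130.7]
mouth nr [631. 225. 200.] [ 40.4  62.6 130.7]
mouth fl [520. 340. 200.] [146.8 -57.3 130.7]
mouth fr [634. 336. 200.] [151.2  57.6 130.6]
bin nl [476. 213. 200.] [ 16.3 -91.6 130.7]
bin nr [657. 199. 200.] [ 16.4  90.5 130.7]
strip r near [638. 225. 200.] [ 40.4  68.9 130.7]
```

Request:
{"api": "step_arm", "payload": {
  "motion": [
    [[0.2,0,0],0],
    [[0.6,0,0],0],
    [[1.1,0,0.1],0],
    [[1.5,0,0.3],0],
    [[1.6,0,0.6],0],
    [[1.6,0,0.8],0],
    [[1.6,0,0.9],0],
    [[1.6,0,0.9],0]
  ]
}}

```text
time: 8.95
tool_pos: [0.5729, 0.2863, 0.2766]
tool_rot: [-3.141, 0.0, 1.498]
contact_force: [0.4, 0.1, -2.1]
opening: 0.0357
grip_force: 25.0
```

Request:
{"api": "step_arm", "payload": {
  "motion": [
    [[0,0,0.2],0],
    [[0,0,0.4],0],
    [[0,0,0.6],0],
    [[0,0,0.8],0],
    [[0,0,1.0],0],
    [[0,0,1.2],0],
    [[0,0,1.4],0],
    [[0,0,1.6],0],
    [[0,0,1.75],0],
    [[0,0,1.85],0]
  ]
}}

```text
time: 10.2
tool_pos: [0.5727, 0.2867, 0.1648]
tool_rot: [-3.141, 0.0, 1.499]
contact_force: [-2.2, 0.4, 0.6]
opening: 0.0359
grip_force: 25.0
```

Run:
```python
from h import *
s,c=save("side","pics/s2.png"); print(s["tool_pos"],s["contact_force"],s["opening"],s["grip_force"])
cv2.imwrite("pics/s2c.png",cv2.resize(cv2.imread("pics/s2.png")[220:420,80:400],None,fx=2,fy=2))
```

```text
[0.5727035  0.28668051 0.16483408] [-2.18955567  0.39186989  0.63779955] 0.035871391405348764 24.999190270900726
```

View pics/s2c.png

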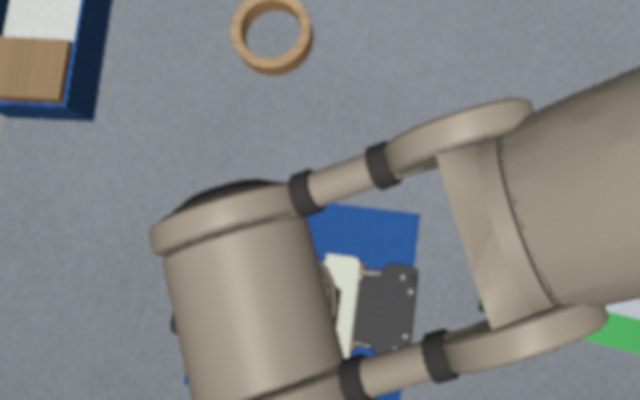

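The arm hides the bin in this view, but the forces (about −2 N in x from the flap) and the depth match expectations. Now I open partway, to about 59 mm.

Request:
{"api": "step_arm", "payload": {
  "motion": [
    [[0,0,0],0],
    [[0,0,0],0],
    [[0,0,0],0],
    [[0,0,0],0],
    [[0,0,0],0],
    [[0,0,0],0]
  ],
  "hand": 92
}}

```text
time: 11.0
tool_pos: [0.5704, 0.2869, 0.1647]
tool_rot: [-3.135, 0.001, 1.499]
contact_force: [-8.5, 0.1, -3.3]
opening: 0.0587
grip_force: 3.7
```

Run:
```python
from h import *
s,c=save("wrist","pics/w3.png"); print(s["tool_pos"],s["contact_force"],s["opening"],s["grip_force"])
```

```text
[0.57037584 0.28693091 0.16473401] [-8.49036879  0.08178993 -3.30878326] 0.05872339970351322 3.724408820271492
```

View pics/w3.png

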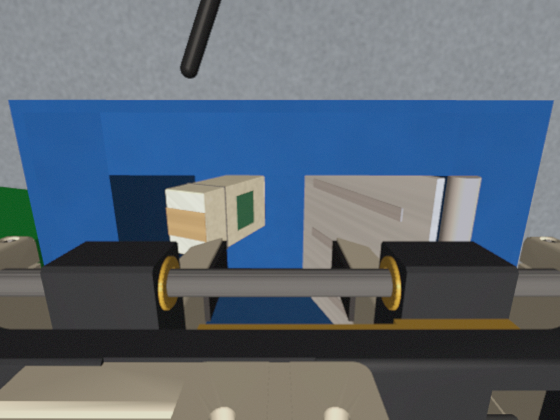

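The flap (right, about (370,230)) is held wide open by the finger. The carton (about (215,210)) is below the rim and tilted, with its top toward −x. I wait a moment to see whether it has settled.

Request:
{"api": "step_arm", "payload": {
  "motion": [
    [[0,0,0],0],
    [[0,0,0],0],
    [[0,0,0],0],
    [[0,0,0],0],
    [[0,0,0],0],
    [[0,0,0],0]
  ]
}}

```text
time: 11.8
tool_pos: [0.5704, 0.2869, 0.1648]
tool_rot: [-3.136, 0.001, 1.499]
contact_force: [-8.1, 1.2, -1.8]
opening: 0.0584
grip_force: 3.7
```

Run:
```python
from h import *
s,c=save("wrist","pics/w4.png"); print(s["tool_pos"],s["contact_force"],s["opening"],s["grip_force"])
a=cv2.imread("pics/w3.png").astype(int);b=cv2.imread("pics/w4.png").astype(int)
print("diff px",(abs(a-b).max(2)[150:260,100:300]>40).sum())
s,c=load("pics/w4.png")
for z in(.06,.09,.12,.15): print(z,[(onz(s,c,u,v,z)*1000).round() for u,v in((168,192),(220,186),(226,250))])
cv2.imwrite("pics/w4c.png",cv2.resize(cv2.imread("pics/w4.png")[90:330,100:420],None,fx=2.4,fy=2.4,interpolation=2))
```

```text
[0.57039931 0.28693533 0.16475047] [-8.06422192  1.24701871 -1.7819077 ] 0.05838367059116552 3.7231484055519104
diff px 0
0.06 [array([480., 312.,  60.]), array([523., 314.,  60.]), array([522., 257.,  60.])]
0.09 [array([492., 317.,  90.]), array([530., 319.,  90.]), array([528., 269.,  90.])]
0.12 [array([503., 323., 120.]), array([536., 324., 120.]), array([535., 281., 120.])]
0.15 [array([515., 328., 150.]), array([543., 329., 150.]), array([542., 294., 150.])]
```

View pics/w4c.png

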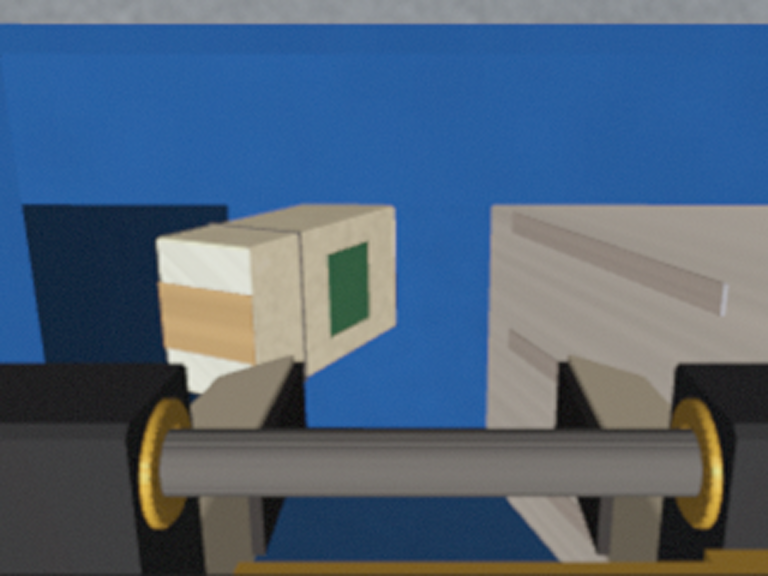

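It has settled. At z = 0.09 the top measures 38 × 50 mm, so the carton is standing on the bin floor, clear of the fingers and of the flap's 116 mm sweep. I narrow the fingers and withdraw.

Request:
{"api": "step_arm", "payload": {
  "motion": [
    [[0,0,0],0],
    [[0,0,0],0],
    [[0,0,0],0],
    [[0,0,-0.1],0],
    [[0,0,-0.25],0],
    [[0,0,-0.4],0],
    [[0,0,-0.6],0],
    [[0,0,-0.8],0],
    [[0,0,-1.0],0],
    [[0,0,-1.2],0]
  ],
  "hand": 190
}}

```text
time: 13.1
tool_pos: [0.5733, 0.2866, 0.2386]
tool_rot: [3.141, -0.0, 1.499]
contact_force: [-0.2, 0.5, -0.1]
opening: 0.0232
grip_force: 0.0
```

Request:
{"api": "step_arm", "payload": {
  "motion": [
    [[0,0,-0.2],0],
    [[0,0,-0.6],0],
    [[0,0,-1.0],0],
    [[-0.4,0,-1.3],0],
    [[-1.0,0,-1.5],0],
    [[-1.6,0,-1.6],0],
    [[-2.0,0,-1.6],0],
    [[-2.2,0,-1.6],0],
    [[-2.2,0,-1.6],0]
  ]
}}

```text
time: 14.22
tool_pos: [0.5634, 0.1541, 0.3339]
tool_rot: [3.142, -0.0, 1.497]
contact_force: [0.1, 0.7, -0.6]
opening: 0.0239
grip_force: 0.0
```

Run:
```python
from h import *
s,c=save("wrist","pics/w5.png"); print(s["time"],s["tool_pos"],s["contact_force"],s["opening"],s["grip_force"])
```

```text
14.225 [0.56335225 0.1541435  0.33391264] [ 0.05532398  0.70308875 -0.55354907] 0.02386268371964662 0.0
```

View pics/w5.png

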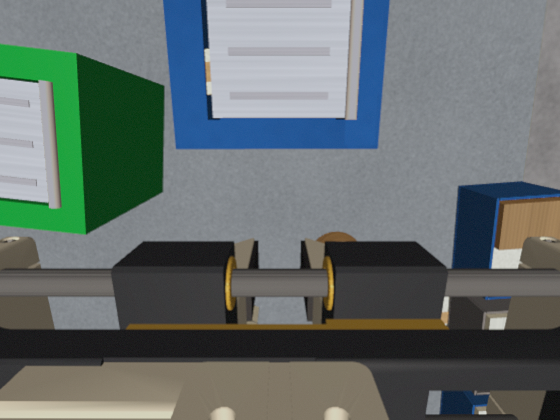

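The flap is shut level, and the hand is clear. A bit of carton shows through the edge gap at (207,72), so I check numerically that it is low and not wedged.

Run:
```python
from h import *
s,c=load("pics/w5.png"); a=c["pixels"].astype(int)
for col in(206,207,208,209): print(col,[tuple(x) for x in a[40:106:3,col]])
for z in(.09,.12,.15,.19): print(z,[(onz(s,c,207,v,z)*1000).round() for v in(49,95)])
i=lambda f,y:cv2.imread(f)[y:y+135,160:400]
cv2.imwrite("pics/cmp.png",cv2.resize(np.vstack([i("pics/w2.png",50)[:,:],i("pics/w5.png",10)]),None,fx=2.2,fy=2.2,interpolation=2))
```

```text
206 [(np.int64(18), np.int64(33), np.int64(54)), (np.int64(19), np.int64(34), np.int64(56)), (np.int64(12), np.int64(30), np.int64(55)), (np.int64(195), np.int64(196), np.int64(180)), (np.int64(205), np.int64(206), np.int64(194)), (np.int64(212), np.int64(214), np.int64(202)), (np.int64(207), np.int64(208), np.int64(195)), (np.int64(209), np.int64(207), np.int64(193)), (np.int64(183), np.int64(151), np.int64(103)), (np.int64(178), np.int64(146), np.int64(100)), (np.int64(162), np.int64(134), np.int64(95)), (np.int64(159), np.int64(131), np.int64(97)), (np.int64(154), np.int64(127), np.int64(94)), (np.int64(141), np.int64(116), np.int64(89)), (np.int64(159), np.int64(155), np.int64(140)), (np.int64(157), np.int64(157), np.int64(148)), (np.int64(136), np.int64(140), np.int64(139)), (np.int64(103), np.int64(114), np.int64(129)), (np.int64(67), np.int64(79), np.int64(103)), (np.int64(27), np.int64(65), np.int64(115)), (np.int64(34), np.int64(76), np.int64(133)), (np.int64(32), np.int64(77), np.int64(133))]
207 [(np.int64(36), np.int64(47), np.int64(64)), (np.int64(27), np.int64(41), np.i
[... 2534 characters left out ...]
(np.int64(184), np.int64(154), np.int64(110)), (np.int64(182), np.int64(152), np.int64(107)), (np.int64(210), np.int64(211), np.int64(199)), (np.int64(212), np.int64(214), np.int64(203)), (np.int64(212), np.int64(213), np.int64(201)), (np.int64(212), np.int64(213), np.int64(201)), (np.int64(163), np.int64(154), np.int64(133)), (np.int64(19), np.int64(34), np.int64(57)), (np.int64(12), np.int64(31), np.int64(56)), (np.int64(21), np.int64(38), np.int64(58))]
0.09 [array([493., 317.,  90.]), array([486., 268.,  90.])]
0.12 [array([498., 310., 120.]), array([492., 264., 120.])]
0.15 [array([504., 303., 150.]), array([499., 261., 150.])]
0.19 [array([512., 293., 190.]), array([507., 256., 190.])]
```

View pics/cmp.png

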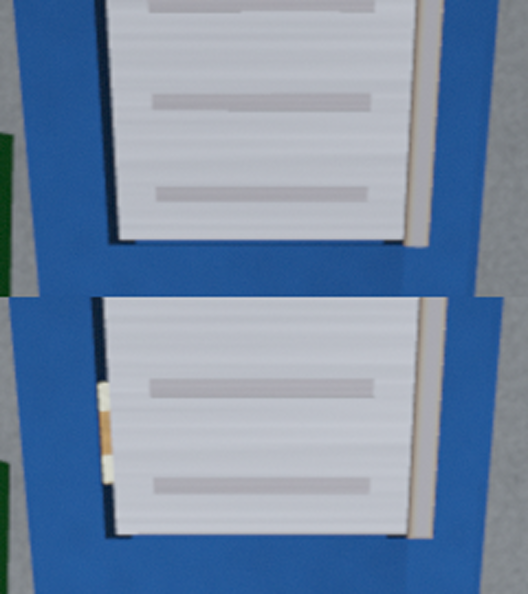

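The flap is as level as before. The carton seen through the gap measures 49 mm long at z = 0.09, matching its 50 mm side, so it stands on the bin floor and isn't wedged. I hand in.

```bash
python3 -c "
from cell import robot
print(robot.hand_in())"
```

```text
the job is handed in; nothing more can be done
None
```

The slim white carton is inside the blue returns bin, standing on its floor, with the flap sprung shut and the hand clear; I handed the job in at about 14 s.

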